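Fit the tuning knob on its D-shaft and hold it pressed in

ROBOT

A 7-joint arm with a two-finger parallel gripper is mounted at the origin on the work surface. World frame = base frame: x ahead of the robot, y to its left, z up, the work surface at z = 0. Lengths are in m, angles in rad, forces in N, time in s.
With the tool pointing down it reaches from about 0.35 to 0.9 m from the base axis. Payload 8.1 kg.
Tool frame: the origin (TCP) lies midway between the tips of the shut fingers; the grasp point (between the pads) lies 19 mm behind it; z points along the fingers, y is the line along which they close (so a half turn about z gives the same grasp; the last joint's range is limited). The gripper opens to 92 mm and grips with 3 to 60 N. Pads are 19 mm wide; open, the fingers measure 130 mm over their backs; the gripper's body (75 mm by 190 mm) begins 47 mm behind the grasp point.
Start: joints at [1.058, 0.434, 0.025, 1.573, -0.012, 1.134, -0.075], TCP at [0.249, -0.573, 0.227] pointing down, gripper open.
Joint ranges: [-2.62, 2.62], [-0.44, 2.09], [-1.27, 1.32], [0.08, 2.57], [-1.32, 4.46], [0.12, 2], [-2.74, 2.74]. Speed limits (rad/s): [2.22, 2.22, 3.01, 3.01, 3.14, 3.14, 3.14].

INTERFACE

Orientations are given as a rotation vector (axis times angle).
In Python, from cell import arm gives the robot as it stands.
- The arm moves only by the tool carry_out, never from a script. Its arguments are lists of equal length, an entry for each row: "claw": the finger opening in cm, from 0 to 9.18; "delta_pos": the shift along the tool's x, y, z in cm, a list of three; "angular": the turn, a rotation vector about the tool's x, y, z in rad, a list of three. In form: {"claw": [claw, ...], "delta_pos": [[dx, dy, dz], ...], "angular": [[ax, ay, az], ...]}. A call has 1 to 20 rows; each row shifts and turns the commanded pose from where the row before left it, along the tool's axes as they then stand; what a row does not reach is not made up. A row lasts 1/10 s, in which the tool goes at most 50 mm and 8.59 degrees, less where a joint would pass 70% of its speed; a pose out of reach is approached as far as the arm can. A call with a gripper value outside its range is refused whole. The fingers move at their own pace and stop on an object; "force" is the grip in N (left out, the last holds). Time passes only in rows, so rows that do not move let the fingers close. It gives the time, the measured TCP pose, the force, the opening and the grip force at its end, in the units of the state.
- arm.observe(): the state, without advancing time (a new reading comes with each control period).
- arm.get_image(name): name is "scene" or "top"; returns a dict with "frame" (400x640x3 uint8, red, green, blue), "mtx" (3x3 intrinsics, pixels), "T" (4x4, takes a point from camera to world coordinates). Camera axes: x right, y down, z forward; pixel columns grow to the right and rows downward; lengths in m; the calibration is good to about 2 mm. A picture is of the moment at which its call begins. There is no depth.
- arm.sign_off(): hands the job in; it is judged then, once.
Trained networks look in a picture, given as the dict that the camera call returned (one of the last four; its "shot" number tells which), for a name from the list of things; names that differ only in an ending like _2 or _b are one class to them, and where a whole thing is asked for, a point or a joint stands for the part that bears it (a point fixed in the world has none). Each returns a list of dicts, best first, with "conf" (0 to 1); they miss things now and then, are a little off and sometimes report something else, mostly with a low value. They report only what shows in the picture. A call takes as long as a camera call. They do not tell look-alikes from the thing itself.
- arm.look_for(label, picture): "centre" ([column, row] as shares, 0 to 1, of the picture: columns of its width, rows of its height, amid what is visible of it).
- arm.trace(label, picture): "region" (400x640 bool, what is visible of it) and "centre" ([column, row] as shares, 0 to 1, of the picture: columns of its width, rows of its height, amid what is visible of it).
- arm.place_of(label, picture): "centre" ([column, row] as shares, 0 to 1, of the picture: columns of its width, rows of its height: a listed point, or the origin of a listed thing).
The state is a dict: "clock": time; "joints": joint angles; "dq": joint speeds; "joint_efforts": joint torques, N m; "position": TCP position; "ee_rot": TCP orientation; "force": force on the tool from outside, world axes, zero at the start; "ft_torque": the same for the moment, N m; "width": opening from 0.0 (shut) to 1.0 (fully open); "gripper_force": force on a finger pad.
Only numpy, scipy, OpenCV 4.12 (cv2) and the standard library are available. Lean on these libraries where they do the work, as an engineer would, in place of code of your own. Each camera call takes 0.05 s, during which the arm holds its last target. There are 200 camera calls.

TASK

The desktop tuning controller has lost its knob: pick up the big round chrome knob and turn it so that its engraved line carries on the line of the dial plate, where the bore and the bare shaft have matching flats. Push it fully home on the shaft, then press on until the shaft's sprung push switch is all the way in, leaving the other things on the desk where they are. Finish like that, without letting go: end with the gripper still on the knob, keeping it pressed right in.

Things in the scene. Friction and masses are not known exactly. Their poses are not given: they have to be found in the camera images.
- knob: Big round chrome knob, a knurled cylinder 40 mm across, 30 mm tall, about 0.11 kg, standing bore down; grip the rim at any yaw. Origin: centre of its underside, z up; +x points along the engraved dark line (on top from centre to rim, and down the side). D-shaped blind bore in the underside: 11 mm across, 16 mm deep (home: its end meets the shaft's tip), flat on the +x side, 2.5 mm from the axis.
- controller: Desktop tuning controller the knob belongs to: a fixed grey case 150 mm (x) by 160 mm (y), black top panel 56.5 mm above the desk, six low grey buttons (tops at 60 mm) along its -x edge, flat green display along its +x edge. Origin: centre of its underside. The dial plate and the bare upright shaft stand at its centre.
- dial (a joint): Turn of the round aluminium dial plate and the shaft together relative to the controller, rad, anticlockwise seen from above; stays where it is left (friction 0.03 N m). The plate is 62 mm across, its top 60 mm above the desk, with one engraved dark line on the side of the shaft's flat.
- shaft_tip (a point): Centre of the top end of the bare steel D-shaft, 10 mm across with one flat 2 mm from the axis, top 3.5 mm tapered in by 1.3 mm. Released, it is 81 mm above the desk (21 mm above the dial plate). Axes turn with the shaft: +x points out of the flat, along the dial plate's line, z up. The knob slips on when its +x points the same way, within about 6 degrees and 1 mm sideways.
- shaft (a joint): How far the shaft is pushed down (its push switch), m: 0 released, 0.004 fully in at a hard stop. Spring: 3 N to start, 8 N when fully in; the knob's weight alone does not move it. With the knob home and the shaft fully in, the knob's underside is 61 mm above the desk.
- stand: Fixed wooden stand at the back, 62 mm by 236 mm (along y) by 34 mm tall, with four round slots holding the valves. Origin: centre of its underside.
- valve0: Glass valve standing in the stand, 33 mm in diameter, 100 mm long, its top 112 mm above the desk. Origin: centre of its foot. Leave alone.
- valve1: Glass valve like valve0, in the next slot. Leave alone.
- valve2: Glass valve like valve0, in the next slot. Leave alone.
- valve3: Glass valve like valve0, in the last slot. Leave alone.
- coil_plug: Brass coil plug standing upright, 33 mm in diameter, 58 mm tall. Origin: centre of its underside. Leave alone.
- fuse_holder: Red bakelite fuse holder lying flat, a block 74 mm by 24 mm by 28 mm tall. Origin: centre of its underside. Leave alone.
- pointer_knob: A small chrome pointer knob, 26 mm in diameter with a bar across its top, 16 mm tall; not the one for this shaft. Origin: centre of its underside. Leave alone.
- screwdriver: Screwdriver lying on the desk near the robot, about 190 mm long. Leave alone.
Things that resemble listed ones, but are neither listed nor needed, are in the scene too. Leave any pink or purple look-alike of the knob alone.

How it is judged:
By the outcome, as a careful person would: the job done as asked, in the order asked, and still so for the second after the job is handed in, while the arm keeps its last pose, push and grip.
It also fails if it takes over 40 s, if anything falls off the work surface, if the arm or the gripper's body presses on something with over 40 N, if the wrist force passes 120 N, or if a joint passes its speed limit or range.

## Working session

There is one attempt and no reset: what is moved stays moved. The work goes in short steps, Python scripts to look and compute and a tool call to move; the robot and the scene stay as the last step left them, time stands still between calls to the robot, and variables do not carry over. Pictures are saved under pics/ and viewed, at most 10 in all, crops included, and the job is handed in when it is done.

Besides the shell and the picture viewer there is one more tool, called after ">>>" by a JSON object that holds its "name" and its "arguments". carry_out: Moves the arm, as the interface text tells. Its arguments: {"type":"object","properties":{"claw":{"type":"array","items":{"type":"number"}},"delta_pos":{"type":"array","items":{"type":"array","items":{"type":"number"}}},"angular":{"type":"array","items":{"type":"array","items":{"type":"number"}}},"force":{"type":"number"}},"required":["claw","delta_pos","angular"]}

```bash
mkdir -p pics; cat > h.py <<'E'
import numpy as np, cv2
from cell import arm
def ray(im,uv):
    d=np.linalg.inv(im["mtx"])@[uv[0],uv[1],1]; return im["T"][:3,3], im["T"][:3,:3]@d
def at_z(im,uv,z):
    o,d=ray(im,uv); return o+d*(z-o[2])/d[2]
def proj(im,p):
    T=np.linalg.inv(im["T"]); q=im["mtx"]@(T[:3,:3]@np.array(p)+T[:3,3]); return q[:2]/q[2]
def px(c): return np.array(c)*[640,400]
def save(n,f,s=1): cv2.imwrite(n,cv2.resize(f,None,fx=s,fy=s,interpolation=cv2.INTER_CUBIC)[:,:,::-1])
E
python3 - <<'E'
from h import *
np.set_printoptions(precision=4,suppress=True)
s=arm.observe(); print(s["position"],s["ee_rot"],s["clock"])
ims={n:arm.get_image(n) for n in("top","scene")}
save("pics/a.png",np.vstack([ims["top"]["frame"],ims["scene"]["frame"]])[:, :],0.75)
for n,im in ims.items():
    print(n,im["T"][:3,3])
    for l,z in(("knob",0),("shaft_tip",.081),("controller",0),("pointer_knob",0)):
        for r in arm.place_of(l,im)[:4]: print(l,round(r["conf"],2),px(r["centre"]),at_z(im,px(r["centre"]),z))
E
```

```text
[ 0.2488 -0.5728  0.2259] [-3.0744 -0.6388  0.0007] 0.0
top [ 0.4793 -0.0719  0.756 ]
knob 0.93 [446.72 194.32] [ 0.5856 -0.3633  0.    ]
knob 0.91 [440.768 242.2  ] [ 0.4877 -0.3463  0.    ]
knob 0.89 [396.8  154.48] [ 0.669  -0.2618 -0.    ]
knob 0.6 [406.784 202.08 ] [ 0.5694 -0.2794  0.    ]
shaft_tip 0.46 [155.584 235.6  ] [0.5001 0.1894 0.081 ]
controller 0.8 [178.176 233.32 ] [0.5069 0.1775 0.    ]
pointer_knob 0.7 [341.504 198.   ] [ 0.5776 -0.1455  0.    ]
pointer_knob 0.33 [156.928 234.6  ] [0.5045 0.2183 0.    ]
scene [0.8874 0.2888 0.8486]
knob 0.77 [266.688 158.88 ] [ 0.5744 -0.2892 -0.    ]
knob 0.71 [277.12 129.48] [ 0.4901 -0.3524  0.    ]
knob 0.6 [250.304 144.   ] [ 0.5775 -0.3593  0.    ]
knob 0.49 [244.8  181.08] [ 0.66   -0.2692  0.    ]
shaft_tip 0.49 [424.704 255.4  ] [0.5079 0.1843 0.081 ]
controller 0.74 [418.816 264.2  ] [ 0.4944  0.1787 -0.    ]
pointer_knob 0.44 [417.088 264.52 ] [0.498  0.1766 0.    ]
```

View pics/a.png

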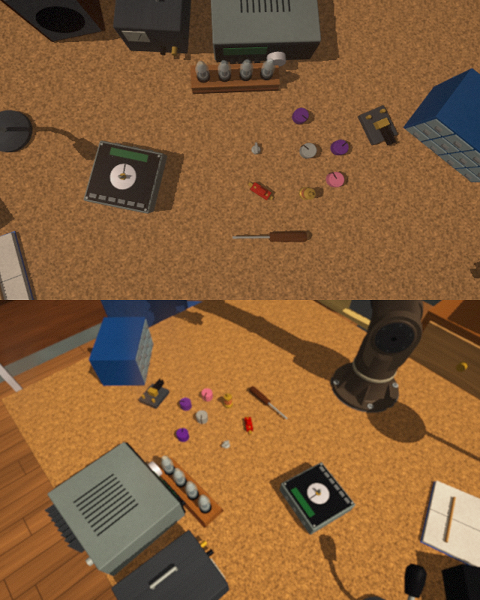

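The top view (x 4/3 for full pixels) shows these candidates for the knob: chrome disc (410,200), purple (401,154), purple (454,196), pink (447,239), small pointer knob (341,198), and a silver round thing by the stand (367,78). The chrome disc at (410,200) fits the description. I'll check it and the dial up close.

```bash
python3 - <<'E'
from h import *
np.set_printoptions(precision=4,suppress=True)
t=arm.get_image("top"); s=arm.get_image("scene")
c=lambda im,u,v:cv2.resize(im["frame"][v-30:v+30,u-40:u+40],(400,300),interpolation=cv2.INTER_CUBIC)
save("pics/b.png",np.vstack([np.hstack([c(t,410,200),c(t,165,235)]),np.hstack([c(s,267,155),c(s,424,256)])]))
for im,uv in((t,(410,200)),(s,(267,155))):
    for r in arm.trace("knob",im):
        m=r["region"]; print(r["conf"],px(r["centre"]),m.sum(),im["frame"][m].mean(0))
for l in ("dial","shaft_tip"):
  for im in(t,s):
    for r in arm.place_of(l,im)[:2]: print(l,r["conf"],px(r["centre"]))
    for r in arm.trace(l,im)[:2]: print(l,"trace",r["conf"],px(r["centre"]),r["region"].sum())
E
```

```text
0.89 [409.216 197.92 ] 387 [124.2972 112.5271  98.1783]
0.87 [445.184 242.   ] 403 [164.1092  84.6774  92.4268]
0.79 [452.672 196.32 ] 452 [89.0819 46.5708 82.2611]
0.56 [398.272 151.08 ] 359 [88.8579 45.7326 86.4067]
0.78 [242.624 178.48 ] 266 [104.9173  43.3158 111.0226]
0.66 [267.392 154.4  ] 207 [155.4444 140.1111 118.657 ]
0.54 [274.368 125.6  ] 220 [199.6682  98.5364 102.7727]
0.33 [239.488 234.92 ] 311 [128.9871 123.0772 108.8617]Traceback (most recent call last):
  File "<stdin>", line 11, in <module>
ValueError: it knows: coil_plug, controller, fuse_holder, knob, pointer_knob, screwdriver, shaft_tip, stand, valve
```

View pics/b.png

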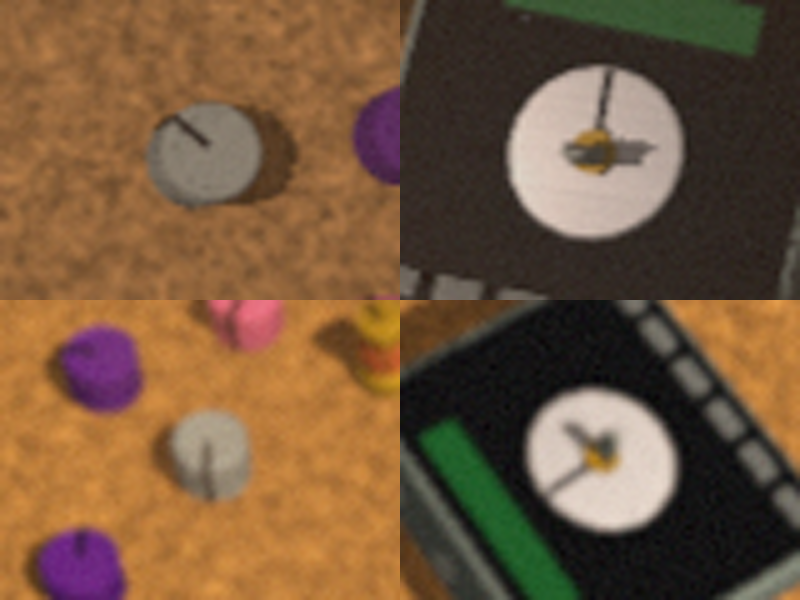

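The crop confirms the choice: the grey chrome knurled disc, top centre at about (412,199) in the top view, with its line running up-left to (405,193). The dial disc centre is at about (164,236), its line running nearly straight up to (166,220); the bar to the right is the shaft's shadow.

```bash
cat >> h.py <<'E'
from scipy.optimize import minimize
a_=np.linspace(0,2*np.pi,40)
def sil(im,x,y,z0,h=.03,r=.02,S=8):
    P=[proj(im,(x+r*np.cos(a),y+r*np.sin(a),z)) for z in(z0,z0+h) for a in a_]
    m=np.zeros((400*S,640*S),np.uint8); cv2.fillConvexPoly(m,cv2.convexHull((np.array(P)*S).astype(np.int32)),255)
    return cv2.resize(m,(640,400),interpolation=cv2.INTER_AREA)/255.
def fit(im,mask,x0,z0=0,h=.03,r=.02):
    f=lambda p:np.abs(sil(im,p[0],p[1],z0,h,r)-mask).sum()
    return minimize(f,x0,method="Nelder-Mead",options=dict(initial_simplex=np.array(x0)+[[0,0],[.008,0],[0,.008]],xatol=1e-4,maxiter=60))
def polar(im,c,z,r0,r1,n=360):
    "mean grey over radius r0..r1 for each degree around c at height z"
    R=np.linspace(r0,r1,15); A=np.radians(np.arange(n))
    P=np.array([[proj(im,(c[0]+r*np.cos(a),c[1]+r*np.sin(a),z)) for r in R] for a in A]).astype(np.float32)
    g=cv2.cvtColor(im["frame"],cv2.COLOR_RGB2GRAY).astype(np.float32)
    return cv2.remap(g,P[...,0],P[...,1],cv2.INTER_LINEAR).mean(1)
def dark(p):
    d=np.clip(np.median(p)-p,0,None); k=int(np.argmax(cv2.GaussianBlur(np.r_[d,d].reshape(-1,1),(1,15),4)[180:540]))+180
    i=np.arange(k-15,k+16); w=np.r_[d,d][i]; return (w@i/w.sum())%360
E
python3 - <<'E'
from h import *
np.set_printoptions(precision=4,suppress=True)
for n,uv,dc in(("top",(409,198),(164,236)),("scene",(267,154),(424,256))):
    im=arm.get_image(n)
    m=min(arm.trace("knob",im),key=lambda r:np.hypot(*(px(r["centre"])-uv)))["region"]
    r=fit(im,m,at_z(im,uv,.015)[:2]); print(n,"knob",r.x,r.fun,m.sum(),"line",dark(polar(im,r.x,.03,.006,.018)))
    g=(im["frame"].min(2)>(110)).astype(np.uint8)
    k,l,st,ce=cv2.connectedComponentsWithStats(g)
    i=l[dc[1]-7:dc[1]+8,dc[0]-7:dc[0]+8]; i=np.bincount(i[i>0]).argmax()
    m=np.zeros_like(g);c,_=cv2.findContours((l==i).astype(np.uint8),0,2); c=max(c,key=len); 
    cv2.fillConvexPoly(m,cv2.convexHull(c),1)
    r=fit(im,m,at_z(im,dc,.06)[:2],.0565,.0035,.031); 
    print(n,"dial",r.x,r.fun,m.sum(),[dark(polar(im,r.x,.06,q,q+.006)) for q in(.013,.017,.022)])
    s=arm.place_of("shaft_tip",im)
    if s: print("tip",at_z(im,px(s[0]["centre"]),.081),"expected px",proj(im,(*r.x,.081)),px(s[0]["centre"]))
E
```

```text
top knob [ 0.5714 -0.2842] 54.61176470588235 344 line 57.78552858578411
top dial [0.5011 0.1832] 35.70196078431373 948 [np.float64(354.1442778255837), np.float64(354.02048327167887), np.float64(353.4845324338115)]
tip [0.5011 0.1902 0.081 ] expected px [159.2271 234.9841] [155.2 235. ]
scene knob [ 0.5699 -0.2814] 45.56078431372549 211 line 43.82973108919913
scene dial [0.5012 0.1844] 26.227450980392156 652 [np.float64(269.94637577898425), np.float64(270.6142877349648), np.float64(347.2501611152702)]
tip [0.5059 0.1869 0.081 ] expected px [426.8556 253.4987] [426.304 255.68 ]
```

```bash
python3 - <<'E'
from h import *
np.set_printoptions(precision=4,suppress=True)
tiles=[]
def seg(im,c,z,r0,r1,t):
    R=np.linspace(r0,r1,30); P=np.array([proj(im,(c[0]+r*np.cos(t),c[1]+r*np.sin(t),z)) for r in R]).astype(np.float32)
    g=cv2.cvtColor(im["frame"],cv2.COLOR_RGB2GRAY).astype(np.float32)
    return cv2.remap(g,P[:,0].reshape(1,-1),P[:,1].reshape(1,-1),cv2.INTER_CUBIC).mean()
for n in("top","scene"):
    im=arm.get_image(n)
    for nm,c,z,r0,r1,lo,hi in(("knob",(.5707,-.283),.03,.003,.019,20,90),("dial",(.5012,.1838),.06,.012,.03,-25,20)):
        best=[]
        for dx in np.arange(-.004,.0041,.0005):
            for dy in np.arange(-.004,.0041,.0005):
                for t in range(lo,hi): best.append((seg(im,(c[0]+dx,c[1]+dy),z,r0,r1,np.radians(t)),dx,dy,t))
        best.sort(); b=np.array(best[:25]); print(n,nm,b.mean(0),b.std(0))
        o=proj(im,(*c,z)).astype(int); cr=cv2.resize(im["frame"][o[1]-20:o[1]+20,o[0]-26:o[0]+26],None,fx=7.5,fy=7.5,interpolation=cv2.INTER_CUBIC)
        d=lambda p:tuple(int(q) for q in (proj(im,p)-[o[0]-26,o[1]-20]+.5)*7.5)
        rr=.02 if nm=="knob" else .031
        for a in a_: cv2.circle(cr,d((c[0]+rr*np.cos(a),c[1]+rr*np.sin(a),z)),1,(255,0,0),-1)
        for a in a_:
            if nm=="knob": cv2.circle(cr,d((c[0]+rr*np.cos(a),c[1]+rr*np.sin(a),0)),1,(0,0,255),-1)
        t=np.radians(b[:,3].mean()); cv2.line(cr,d((*c,z)),d((c[0]+rr*np.cos(t),c[1]+rr*np.sin(t),z)),(0,255,0),1)
        tiles.append(cr)
save("pics/c.png",np.vstack([np.hstack(tiles[:2]),np.hstack(tiles[2:])]))
E
```

```text
top knob [57.4502  0.0008  0.0017 49.    ] [0.3269 0.0005 0.0005 1.6733]
top dial [73.0984  0.0036 -0.0005 -7.12  ] [0.7907 0.0005 0.0007 2.0064]
scene knob [104.7474   0.0034   0.0039  51.76  ] [0.3539 0.0005 0.0002 2.3542]
scene dial [120.5004   0.0039  -0.0028  -4.92  ] [0.8693 0.0002 0.0008 2.3651]
```

View pics/c.png

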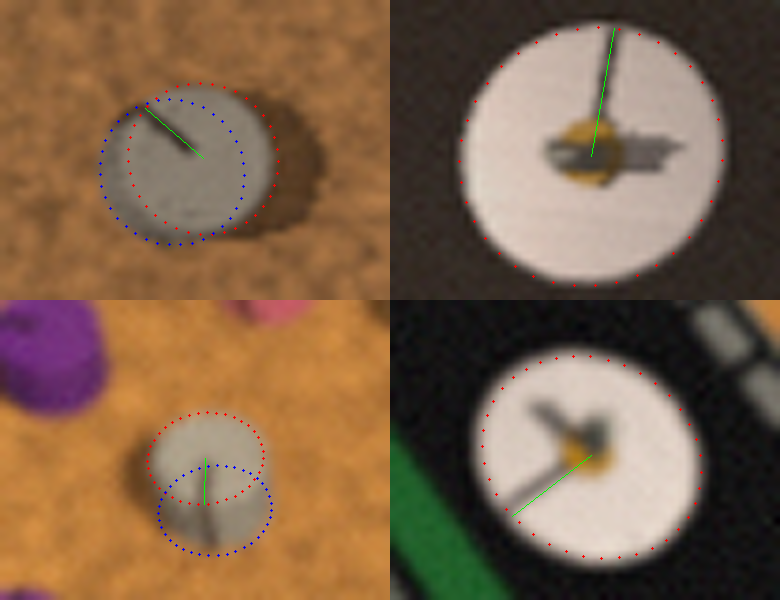

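Both overlays fit: knob at about (0.571, -0.283) with its line at about 50.5°, dial at about (0.501, 0.184) with its line at about -6°. I'm moving above the knob.

>>> {"name": "carry_out", "arguments": {"claw": [6.5,6.5,6.5,6.5,6.5,6.5,6.5,6.5,6.5,6.5,6.5,6.5,6.5,6.5,6.5,6.5,6.5,6.5], "delta_pos": [[3.42,-1.15,1],[3.42,-1.15,1],[3.42,-1.15,1],[3.42,-1.15,1],[3.42,-1.15,1],[3.42,-1.15,1],[3.42,-1.15,1],[3.42,-1.15,1],[3.42,-1.15,1],[3.42,-1.15,1],[3.42,-1.15,1],[3.42,-1.15,1],[0,0,0],[0,0,0],[0,0,0],[0,0,0],[0,0,0],[0,0,0]], "angular": [[0,0,0],[0,0,0],[0,0,0],[0,0,0],[0,0,0],[0,0,0],[0,0,0],[0,0,0],[0,0,0],[0,0,0],[0,0,0],[0,0,0],[0,0,-0.14],[0,0,-0.14],[0,0,-0.14],[0,0,-0.14],[0,0,-0.14],[0,0,0]], "force": 30}}

```text
clock: 2.9
position: [0.5704, -0.2835, 0.1067]
ee_rot: [-2.669, -1.658, -0.0]
force: [0.1, -0.5, 0.5]
width: 0.708
gripper_force: 0.0
```

```bash
cat >> h.py <<'E'
from scipy.spatial.transform import Rotation as Ro
np.set_printoptions(precision=4,suppress=True)
def go(x,y,z,yaw=None):
    s=arm.observe(); R=Ro.from_rotvec(s["ee_rot"]); M=R.as_matrix()
    print("t",s["clock"],"pos",s["position"],"yaw",np.degrees(np.arctan2(M[1,0],M[0,0])),"zax",M[:,2],"F",s["force"],"w",s["width"]*91.8,s["gripper_force"],"q",np.array(s["joints"]))
    print("tool delta cm",M.T@(np.array([x,y,z])-s["position"])*100)
    if yaw is not None:
        y_=np.radians(yaw); W=np.array([[np.cos(y_),np.sin(y_),0],[np.sin(y_),-np.cos(y_),0],[0,0,-1]])
        print("turn",Ro.from_matrix(M.T@W).as_rotvec())
E
python3 -c "
from h import *
go(.571,-.283,.004,63.6)"
```

```text
t 2.9 pos [ 0.5704 -0.2835  0.1067] yaw 63.69258246845335 zax [-0.      0.0002 -1.    ] F [ 0.1083 -0.5393  0.4912] w 65.00473901768977 0.0 q [ 0.5369  0.5819 -0.2393  1.6582  0.1641  0.9213 -0.2231]
tool delta cm [ 0.0672  0.0385 10.2665]
turn [-0.0001 -0.0002  0.0016]
```

>>> {"name": "carry_out", "arguments": {"claw": [6.5,6.5,6.5,6.5,6.5,4.5,3.8,3.0,3.0,3.0,3.0,3.0], "delta_pos": [[0.07,0.04,2.5],[0,0,2.5],[0,0,2.5],[0,0,2],[0,0,0.75],[0,0,0],[0,0,0],[0,0,0],[0,0,0],[0,0,0],[0,0,0],[0,0,0]], "angular": [[0,0,0],[0,0,0],[0,0,0],[0,0,0],[0,0,0],[0,0,0],[0,0,0],[0,0,0],[0,0,0],[0,0,0],[0,0,0],[0,0,0]], "force": 45}}

```text
clock: 4.1
position: [0.5715, -0.2829, 0.0053]
ee_rot: [2.67, 1.654, 0.001]
force: [-1.7, 1.5, 7.2]
width: 0.422
gripper_force: 45.0
```

```bash
python3 -c "
from h import *
go(.571,-.283,.13,63.6)"
```

```text
t 4.1 pos [ 0.5715 -0.2829  0.0053] yaw 63.56551668869765 zax [ 0.001  -0.0005 -1.    ] F [-1.6644  1.4786  7.1592] w 38.758614884721474 45.00144124031067 q [ 0.5158  0.7065 -0.2115  1.7253  0.2059  0.7304 -0.2616]
tool delta cm [ -0.0316  -0.027  -12.4702]
turn [ 0.0011  0.     -0.0006]
```

>>> {"name": "carry_out", "arguments": {"claw": [3,3,3,3,3,3,3,3,3,3,3,3,3,3,3,3,3,3,3,3], "delta_pos": [[0,0,-1],[0,0,-3],[0,0,-3.5],[0,0,-3.5],[0,0,-2],[2.76,-1.93,0],[2.76,-1.93,0],[2.76,-1.93,0],[2.76,-1.93,0],[2.76,-1.93,0],[2.76,-1.93,0],[2.76,-1.93,0],[2.76,-1.93,0],[2.76,-1.93,0],[2.76,-1.93,0],[2.76,-1.93,0],[2.76,-1.93,0],[2.76,-1.93,0],[2.82,-1.97,0],[0,0,0]], "angular": [[0,0,0],[0,0,0],[0,0,0],[0,0,0],[0,0,0],[0,0,0],[0,0,0],[0,0,0],[0,0,0],[0,0,0],[0,0,0],[0,0,0],[0,0,0],[0,0,0],[0,0,0],[0,0,0],[0,0,0],[0,0,0],[0,0,0],[0,0,0]]}}

```text
clock: 6.1
position: [0.4998, 0.1903, 0.1353]
ee_rot: [-2.662, -1.663, -0.005]
force: [-0.6, 0.1, -2.2]
width: 0.423
gripper_force: 45.0
```

>>> {"name": "carry_out", "arguments": {"claw": [3,3,3,3,3,3,3,3,3,3,3], "delta_pos": [[0,0,0],[0,0,0],[0,0,0],[0,0,0],[0,0,0],[0,0,0],[0,0,0],[0,0,0],[0,0,0],[0,0,0],[0,0,0]], "angular": [[0,0,0.11],[0,0,0.11],[0,0,0.11],[0,0,0.11],[0,0,0.11],[0,0,0.11],[0,0,0.11],[0,0,0.11],[0,0,0.106],[0,0,0],[0,0,0]]}}

```text
clock: 7.2
position: [0.5011, 0.184, 0.1346]
ee_rot: [3.135, 0.199, 0.001]
force: [-0.2, -0.3, -1.3]
width: 0.422
gripper_force: 45.0
```

```bash
python3 - <<'E'
from h import *
go(.501,.184,.104,7.1)
t=arm.get_image("top"); s=arm.get_image("scene")
T=[]
for im in(t,s):
    o=proj(im,(.501,.184,.12)).astype(int); T.append(cv2.resize(im["frame"][o[1]-30:o[1]+30,o[0]-26:o[0]+26],None,fx=7.5,fy=7.5,interpolation=cv2.INTER_CUBIC))
    print(o,[ (r["conf"],px(r["centre"])) for r in arm.place_of("knob",im)])
save("pics/d.png",np.hstack(T))
E
```

```text
t 7.2 pos [0.5011 0.184  0.1346] yaw 7.256326771253262 zax [ 0.0005 -0.     -1.    ] F [-0.2137 -0.2561 -1.2717] w 38.72990870088142 44.999805092811584 q [-0.364   0.3925 -0.116   1.9001  0.0592  0.8518 -1.9544]
tool delta cm [-0.0115 -0.0038  3.0608]
turn [ 0.0001 -0.0005  0.0027]
[149 234] [(0.85, array([449.984, 196.52 ])), (0.7, array([395.52, 152.6 ])), (0.69, array([355.072, 101.2  ])), (0.58, array([440.128, 243.   ])), (0.54, array([174.208, 235.32 ])), (0.48, array([148.672, 232.92 ]))]
[431 245] [(0.77, array([243.52, 182.88])), (0.71, array([277.312, 129.48 ])), (0.66, array([428.992, 240.92 ])), (0.47, array([250.816, 142.92 ]))]
```

View pics/d.png

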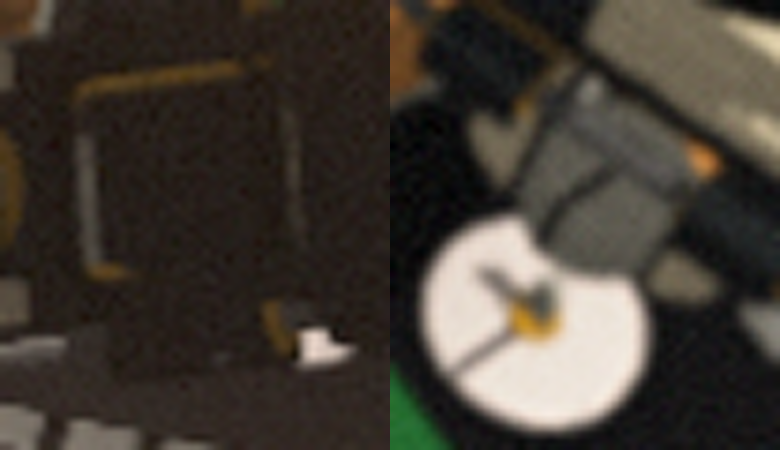

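The scene crop shows the knob hanging over the shaft, with its line visible on top and down the camera-facing side, roughly parallel to the plate's line (plate centre at crop (535,320), line end at (450,370)). Next I measure the residual angle and offset.

```bash
cat > m.py <<'E'
from h import *
def overlay(name,c,z0,th,dc,dth,knobpts=True):
    im=arm.get_image("scene"); s=arm.observe()
    g=cv2.cvtColor(im["frame"],cv2.COLOR_RGB2GRAY).astype(np.float32)
    def mean(P):
        P=np.array([proj(im,p) for p in P]).astype(np.float32); return cv2.remap(g,P[:,0].reshape(1,-1),P[:,1].reshape(1,-1),cv2.INTER_CUBIC).mean()
    res=[]
    for dx in np.arange(-.003,.0031,.001):
        for dy in np.arange(-.003,.0031,.001):
            x,y=c[0]+dx,c[1]+dy
            for t in range(-30,20):
                a=np.radians(t); P=[(x+.02*np.cos(a),y+.02*np.sin(a),z) for z in np.linspace(z0+.003,z0+.028,15)]
                Q=[(x+r*np.cos(a),y+r*np.sin(a),z0+.03) for r in np.linspace(.012,.019,6)]
                res.append((mean(P+Q),dx*1e3,dy*1e3,t))
    res.sort(); b=np.array(res[:20]); print("knob line fit",b.mean(0),b.std(0))
    print("at dx=dy=0",[r for r in res if abs(r[1])<.1 and abs(r[2])<.1][:3])
    o=proj(im,(c[0],c[1],z0+.01)).astype(int)-[26,20]; S=14
    cr=cv2.resize(im["frame"][o[1]:o[1]+40,o[0]:o[0]+52],None,fx=S,fy=S,interpolation=cv2.INTER_CUBIC)
    d=lambda p:tuple(int(q) for q in (proj(im,p)-o+.5)*S)
    for a in np.linspace(0,2*np.pi,60):
        for z,col in((z0,(255,0,0)),(z0+.03,(0,0,255))): cv2.circle(cr,d((c[0]+.02*np.cos(a),c[1]+.02*np.sin(a),z)),1,col,-1)
        cv2.circle(cr,d((dc[0]+.031*np.cos(a),dc[1]+.031*np.sin(a),.06)),1,(255,0,255),-1)
    a=np.radians(th); e=(c[0]+.02*np.cos(a),c[1]+.02*np.sin(a))
    cv2.line(cr,d((*e,z0+.03)),d((*e,z0)),(0,255,0),1)
    a=np.radians(dth); cv2.line(cr,d((*dc,.06)),d((dc[0]+.031*np.cos(a),dc[1]+.031*np.sin(a),.06)),(0,255,0),1)
    save(name,cr)
E
python3 -c "
from m import *
overlay('pics/e.png',(.501,.184),.1293,-6,(.501,.184),-6)"
```

```text
knob line fit [ 44.3062  -1.4      1.05   -17.    ] [0.2346 0.5831 1.2835 4.2544]
at dx=dy=0 [(np.float32(46.14829), np.float64(0.0), np.float64(0.0), -13), (np.float32(46.59874), np.float64(0.0), np.float64(0.0), -14), (np.float32(46.802124), np.float64(0.0), np.float64(0.0), -12)]
```

View pics/e.png

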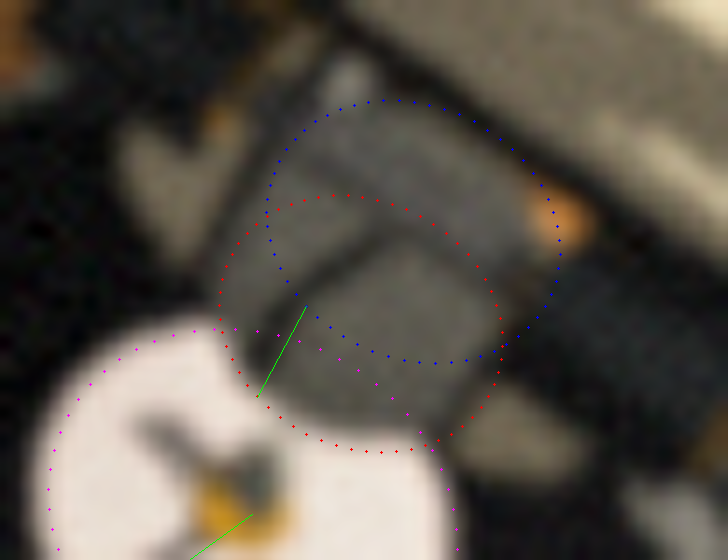

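Relative to the overlay, the knob's lower edge sits about 1 px high and the plate about 1 px left, so there is a small offset. I'll measure line directions by weighted PCA of dark pixels, unprojected onto each plane, and fit the edges.

```bash
cat > p.py <<'E'
from h import *
def rect(im,c,z,half,n=121):
    "rectified grey patch on plane z; rows: +x up, cols: +y left; returns patch and mm grids"
    v=np.linspace(half,-half,n); X,Y=np.meshgrid(c[0]+v,c[1]+v,indexing="ij")
    T=np.linalg.inv(im["T"]); P=np.stack([X,Y,np.full_like(X,z)],-1)@T[:3,:3].T+T[:3,3]; q=P@im["mtx"].T; q=(q[...,:2]/q[...,2:]).astype(np.float32)
    g=cv2.cvtColor(im["frame"],cv2.COLOR_RGB2GRAY).astype(np.float32)
    return cv2.remap(g,q[...,0],q[...,1],cv2.INTER_CUBIC),X-c[0],Y-c[1]
def line(im,c,z,half,r0,r1,guess,tol=9):
    g,X,Y=rect(im,c,z,half); r=np.hypot(X,Y); a=np.degrees(np.arctan2(Y,X))
    a=(a-guess+180)%360-180; base=np.median(g[(r>r0)&(r<r1)])
    per=r*np.sin(np.radians(a)); w=np.clip(base-g-8,0,None)*((r>r0)&(r<r1)&(np.abs(per)<.005)&(np.abs(a)<90))
    m=np.array([(w*X).sum(),(w*Y).sum()])/w.sum(); D=np.stack([X-m[0],Y-m[1]],-1)
    C=np.einsum("ij,ijk,ijl->kl",w,D,D); e=np.linalg.eigh(C)[1][:,1]; t=np.degrees(np.arctan2(e[1],e[0])); t=(t-guess+90)%180-90+guess
    off=-m[0]*np.sin(np.radians(t))+m[1]*np.cos(np.radians(t))
    print("angle %.1f  sideways offset %.2f mm  mean pt mm"%(t,off*1e3),m*1e3); return t
E
python3 - <<'E'
from p import *
b=cv2.imread("pics/b.png")[:,:,::-1]
t=arm.get_image("top"); s=arm.get_image("scene")
def fake(im,blk,u,v):
    k=dict(im); f=np.zeros((400,640,3),np.uint8); f[v-30:v+30,u-40:u+40]=cv2.resize(blk,(80,60),interpolation=cv2.INTER_AREA); k["frame"]=f; return k
for n,im,c1,u1,v1,c2,u2,v2 in(("top",t,b[:300,:400],410,200,b[:300,400:],165,235),("scene",s,b[300:,:400],267,155,b[300:,400:],424,256)):
    print(n,"knob on desk"); line(fake(im,c1,u1,v1),(.571,-.283),.03,.022,.005,.017,50)
    print(n,"dial"); line(fake(im,c2,u2,v2),(.501,.184),.06,.033,.013,.028,-7)
print("now: knob top line, scene"); 
for dx in(0,-.002):line(s,(.501+dx,.184),.1593,.022,.004,.018,-7)
print("now dial scene");line(s,(.501,.184),.06,.033,.015,.028,-7)
# plate & knob-edge shifts in scene image vs model
g=cv2.cvtColor(s["frame"],cv2.COLOR_RGB2GRAY).astype(np.float32)
def edge(c,z,r,azs,sign):
    out=[]
    for a in np.radians(azs):
        p=proj(s,(c[0]+r*np.cos(a),c[1]+r*np.sin(a),z)); q=proj(s,(c[0]+(r+.001)*np.cos(a),c[1]+(r+.001)*np.sin(a),z)); n=(q-p)
        k=np.arange(-6,6.01,.25); P=(p+np.outer(k,n)).astype(np.float32)
        v=cv2.remap(g,P[:,0].reshape(1,-1),P[:,1].reshape(1,-1),cv2.INTER_LINEAR).ravel(); d=np.gradient(v)*sign; i=d.argmax(); out.append((int(np.degrees(a)),k[i],round(float(d[i]),1)))
    return out
print("plate edge (az, mm out)",edge((.501,.184),.06,.031,range(-130,100,15),-1))
print("knob bottom edge",edge((.501,.184),.1293,.02,range(-60,100,10),1))
E
```

```text
top knob on desk
angle 49.3  sideways offset 0.69 mm  mean pt mm [6.6335 8.7802]
top dial
angle -7.6  sideways offset -0.20 mm  mean pt mm [20.5026 -2.9268]
scene knob on desk
angle 47.1  sideways offset 1.07 mm  mean pt mm [6.706  8.7842]
scene dial
angle -7.2  sideways offset -1.70 mm  mean pt mm [19.884  -4.2353]
now: knob top line, scene
angle -5.6  sideways offset -1.65 mm  mean pt mm [10.5234 -2.6973]
angle -10.3  sideways offset -0.37 mm  mean pt mm [10.7408 -2.3301]
now dial scene
angle -6.3  sideways offset -2.11 mm  mean pt mm [20.8614 -4.4308]
plate edge (az, mm out) [(-130, np.float64(2.0), 5.1), (-115, np.float64(1.5), 8.5), (-100, np.float64(3.0), 8.7), (-85, np.float64(2.5), 9.3), (-70, np.float64(2.25), 9.6), (-55, np.float64(0.75), 9.9), (-40, np.float64(1.0), 9.3), (-25, np.float64(2.25), 8.5), (-10, np.float64(2.75), 6.6), (5, np.float64(1.5), 9.2), (20, np.float64(2.25), 9.4), (35, np.float64(1.25), 9.9), (50, np.float64(0.75), 11.5), (65, np.float64(1.0), 10.1), (80, np.float64(0.0), 10.9), (95, np.float64(-0.25), 11.2)]
knob bottom edge [(-59, np.float64(-5.75), 1.8), (-50, np.float64(-6.0), 2.7), (-40, np.float64(0.5), 4.1), (-29, np.float64(0.25), 7.9), (-20, np.float64(-0.5), 8.7), (-10, np.float64(0.0), 8.5), (0, np.float64(-1.0), 6.5), (10, np.float64(-1.75), 5.4), (20, np.float64(-1.5), 6.0), (29, np.float64(-1.5), 7.3), (40, np.float64(-3.0), 7.2), (50, np.float64(-2.75), 7.0), (59, np.float64(-2.75), 6.1), (70, np.float64(-0.25), 1.7), (80, np.float64(1.25), 2.1), (90, np.float64(1.25), 2.8)]
```

The angles agree within a couple of degrees (dial about -7.4°, knob about -7°), and the sideways offset is about 1 mm or less. I'm descending to just above the tip, then feeling my way on.

>>> {"name": "carry_out", "arguments": {"claw": [3,3,3,3,3,3], "delta_pos": [[0.04,0,1],[0,0,1.5],[0,0,1.5],[0,0,0.5],[0,0,0],[0,0,0]], "angular": [[0,0,0],[0,0,0],[0,0,0],[0,0,0],[0,0,0],[0,0,0]]}}

```text
clock: 8.15
position: [0.5015, 0.1844, 0.0894]
ee_rot: [-3.135, -0.194, -0.0]
force: [-0.5, -0.9, -0.2]
width: 0.427
gripper_force: 45.0
```

>>> {"name": "carry_out", "arguments": {"claw": [3,3,3,3,3,3], "delta_pos": [[0,0,0.1],[0,0,0.1],[0,0,0.1],[0,0,0.1],[0,0,0],[0,0,0]], "angular": [[0,0,0],[0,0,0],[0,0,0],[0,0,0],[0,0,0],[0,0,0]]}}

```text
clock: 8.75
position: [0.5013, 0.1843, 0.0852]
ee_rot: [3.136, 0.194, -0.0]
force: [-0.6, -0.1, -1.6]
width: 0.425
gripper_force: 45.0
```

```bash
python3 -c "
from h import *
go(.5015,.184,.0703,7.1)"
```

```text
t 8.75 pos [0.5013 0.1843 0.0852] yaw 7.0913889385295485 zax [-0.0001 -0.0001 -1.    ] F [-0.6212 -0.0963 -1.568 ] w 38.972279298282416 44.99972999095917 q [-0.3694  0.4591 -0.1109  1.9453  0.0728  0.7411 -1.9697]
tool delta cm [0.0124 0.029  1.49  ]
turn [ 0.      0.0001 -0.0002]
```

>>> {"name": "carry_out", "arguments": {"claw": [3,3,3,3], "delta_pos": [[0,0,0.1],[0,0,0.1],[0,0,0],[0,0,0]], "angular": [[0,0,0],[0,0,0],[0,0,0],[0,0,0]]}}

```text
clock: 9.15
position: [0.5013, 0.1843, 0.0831]
ee_rot: [3.136, 0.194, -0.0]
force: [-0.8, -0.2, -2.2]
width: 0.423
gripper_force: 45.0
```

>>> {"name": "carry_out", "arguments": {"claw": [3,3,3,3], "delta_pos": [[0,0,0.1],[0,0,0.1],[0,0,0],[0,0,0]], "angular": [[0,0,0],[0,0,0],[0,0,0],[0,0,0]]}}

```text
clock: 9.55
position: [0.5012, 0.1842, 0.0811]
ee_rot: [3.135, 0.194, -0.001]
force: [-0.8, -1.1, -1.7]
width: 0.426
gripper_force: 45.0
```

There is no axial resistance 5 mm below the tip height, so the shaft is in the bore. Going on down.

>>> {"name": "carry_out", "arguments": {"claw": [3,3,3,3,3,3,3,3], "delta_pos": [[0,0,0.15],[0,0,0.15],[0,0,0.15],[0,0,0.15],[0,0,0.15],[0,0,0.15],[0,0,0],[0,0,0]], "angular": [[0,0,0],[0,0,0],[0,0,0],[0,0,0],[0,0,0],[0,0,0],[0,0,0],[0,0,0]]}}

```text
clock: 10.35
position: [0.5012, 0.1842, 0.072]
ee_rot: [3.135, 0.194, -0.001]
force: [-0.7, 0.3, -2.1]
width: 0.426
gripper_force: 45.0
```

>>> {"name": "carry_out", "arguments": {"claw": [3,3,3,3], "delta_pos": [[0,0,0.1],[0,0,0.1],[0,0,0],[0,0,0]], "angular": [[0,0,0],[0,0,0],[0,0,0],[0,0,0]]}}

```text
clock: 10.75
position: [0.5013, 0.1843, 0.0703]
ee_rot: [3.136, 0.194, -0.0]
force: [-3.2, -0.7, 0.2]
width: 0.421
gripper_force: 45.0
```

>>> {"name": "carry_out", "arguments": {"claw": [3,3,3,3], "delta_pos": [[0,0,0.1],[0,0,0.1],[0,0,0],[0,0,0]], "angular": [[0,0,0],[0,0,0],[0,0,0],[0,0,0]]}}

```text
clock: 11.15
position: [0.5014, 0.1843, 0.0683]
ee_rot: [3.136, 0.194, 0.0]
force: [-3.5, -0.4, 3.4]
width: 0.429
gripper_force: 45.0
```

Contact came at the predicted home height (TCP 0.070) and the spring is now yielding. I'm pressing to the hard stop with a firmer grip.

>>> {"name": "carry_out", "arguments": {"claw": [3,3,3,3], "delta_pos": [[0,0,0.1],[0,0,0.1],[0,0,0],[0,0,0]], "angular": [[0,0,0],[0,0,0],[0,0,0],[0,0,0]], "force": 60}}

```text
clock: 11.55
position: [0.5014, 0.1843, 0.0663]
ee_rot: [3.136, 0.194, 0.0]
force: [-3.5, -1.1, 6.2]
width: 0.417
gripper_force: 60.0
```

>>> {"name": "carry_out", "arguments": {"claw": [3,3,3,3], "delta_pos": [[0,0,0.1],[0,0,0.1],[0,0,0],[0,0,0]], "angular": [[0,0,0],[0,0,0],[0,0,0],[0,0,0]]}}

```text
clock: 11.95
position: [0.5016, 0.1843, 0.0655]
ee_rot: [-3.135, -0.194, -0.002]
force: [-8.2, -3.2, 20.1]
width: 0.418
gripper_force: 60.0
```

```bash
python3 -c "
from m import *
go(.5015,.184,.0655,7.1)
overlay('pics/f.png',(.501,.184),.061,-7,(.501,.184),-7)
go(.5015,.184,.0655,7.1)"
```

```text
t 11.95 pos [0.5016 0.1843 0.0655] yaw 7.084987816686541 zax [ 0.001   0.0002 -1.    ] F [-8.1827 -3.1949 20.1182] w 38.37887443433636 60.00578820705414 q [-0.3722  0.4875 -0.1079  1.9612  0.0791  0.6958 -1.9755]
tool delta cm [-0.0173  0.0325 -0.0012]
turn [-0.0001 -0.001  -0.0003]
knob line fit [ 47.5441   1.15     1.     -14.9   ] [0.135  0.6538 1.2649 4.2297]
at dx=dy=0 [(np.float32(47.634483), np.float64(0.0), np.float64(0.0), -12), (np.float32(47.904716), np.float64(0.0), np.float64(0.0), -13), (np.float32(48.157734), np.float64(0.0), np.float64(0.0), -11)]
t 12.0 pos [0.5017 0.1843 0.0655] yaw 7.080531391699011 zax [ 0.001   0.0002 -1.    ] F [-7.5477 -4.3481 21.3945] w 38.310102905203166 60.00579535961151 q [-0.3722  0.4876 -0.1078  1.9612  0.0791  0.6958 -1.9755]
tool delta cm [-0.021   0.0295 -0.0012]
turn [-0.0001 -0.001  -0.0003]
```

View pics/f.png

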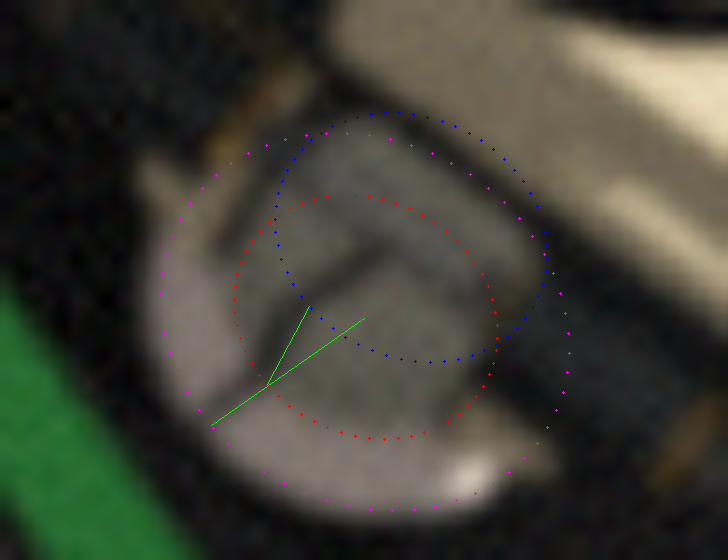

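The picture shows the knob seated just above the plate. Its side line, ending at crop (255,380), meets the plate's line running to (205,410), so the lines carry on. The 20 N jump at the stop confirms the switch is fully in.

```bash
python3 -c "
from cell import arm
print(arm.sign_off())"
```

```text
the job is handed in; nothing more can be done
None
```

The job is handed in: the chrome knob is fully home on the shaft with its line carrying on the dial plate's line, and the switch is pressed to its hard stop (about 20 N), with the gripper still holding it there. It took about 12 s of the 40 s, and I moved nothing else.

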